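# Clamp a tube rack on the orbital shaker

### The arm

A 7-joint arm with a two-finger parallel gripper is mounted at the origin on the work surface. World frame = base frame: x ahead of the robot, y to its left, z up, the work surface at z = 0. Lengths are in mm, angles in rad, forces in N, time in s.
With the tool pointing down it reaches from about 425 to 875 mm from the base axis. Payload 4.7 kg.
Tool frame: the origin (TCP) lies between the finger pads; the fingertips stand 14 mm ahead of it and the grasp point (between the pads) lies 5 mm behind it; z points along the fingers, y is the line along which they close (so a half turn about z gives the same grasp; the last joint's range is limited). The gripper opens to 87 mm and grips with 3 to 60 N. Pads are 19 mm wide; open, the fingers measure 117 mm over their backs; the gripper's body (75 mm by 190 mm) begins 51 mm behind the grasp point.
Start: joints at [1.235, 0.321, -0.07, 1.45, 0.023, 1.371, -0.057], TCP at [222.743, -610.664, 236.587] pointing down, gripper open.
Joint ranges: [-2.86, 2.86], [-0.3, 2.09], [-1.38, 1.24], [0.06, 2.45], [-1.56, 4.7], [0.09, 2.05], [-2.69, 2.69]. Speed limits (rad/s): [2.57, 2.57, 3.14, 3.14, 3.14, 3.14, 3.14].

### API

Orientations are given as [roll, pitch, yaw] about the fixed x, y, z axes, in that order (R = Rz(yaw) Ry(pitch) Rx(roll)).
In Python, from rig import ctrl gives the robot as it stands.
- The arm moves only by the tool servo_tool, never from a script. Its argument "motion" is a list of rows, each an object with "offset": the shift along the world's x, y, z in cm, a list of three; "rot": the turn, a rotation vector about the world's x, y, z in degrees, a list of three; "grip": the finger opening in cm, from 0 to 8.7. A call has 1 to 10 rows; each row is the pose to reach, as a shift and turn from the pose commanded when the call began; what a row does not reach only later rows make up. A row lasts 1/10 s, in which the tool goes at most 50 mm and 8.59 degrees, less where a joint would pass 70% of its speed; a pose out of reach is approached as far as the arm can. A call with a gripper value outside its range is refused whole. The fingers move at their own pace and stop on an object; "newtons" is the grip in N (left out, the last holds). Time passes only in rows, so rows that repeat a pose let the fingers close. It gives the time, the measured TCP pose, the force, the opening and the grip force at its end, in the units of the state.
- ctrl.get_state(): the state, without advancing time (a new reading comes with each control period).
- ctrl.get_image(name): name is "scene" or "top" or "wrist"; returns the picture (480x640x3 uint8, red, green, blue); there is no depth.
- ctrl.calibration(name): a dict with "K" (3x3 intrinsics, pixels), "view" (4x4, takes a point from world to camera coordinates). Camera axes: x right, y up, looking along -z (the intrinsics and any distortion apply to the point x, -y, -z); pixel columns grow to the right and rows downward; lengths in mm; the calibration is good to about 2 mm. A picture is of the moment at which its call begins: read the wrist's pose just before it. calibration takes no time and is no camera call; for the wrist camera it gives the pose at the moment of the call.
- ctrl.close_job(): hands the job in; it is judged then, once.
The state is a dict: "clock": time; "qpos": joint angles; "joint_vel": joint speeds; "joint_torque": joint torques, N m; "eef_pos": TCP position; "orientation": TCP orientation; "ft_force": force on the tool from outside, world axes, zero at the start; "wrist_torque": the same for the moment, N m; "width": finger opening in mm; "grasp_force": force on a finger pad.
Only numpy, scipy, OpenCV 4.12 (cv2) and the standard library are available. Lean on these libraries where they do the work, as an engineer would, in place of code of your own. Each camera call takes 0.05 s, during which the arm holds its last target. There are 200 camera calls.

### The job

Lift the green-and-white tube rack onto the middle of the shaker platform, setting it down rather than dropping it, and slide the clamp bar up by its black handle until the rack is held flush between the bar and the fixed rear bar. Then lock the bar at both ends: press each red wing down and turn it a quarter turn clockwise until its cam catches, and let it come back up. Leave the flask, bottle and knife as they are.

Things in the scene. Friction and masses are not known exactly. Their poses are not given: they have to be found in the camera images.
- shaker: Orbital shaker, fixed: dark panel on its front (-x), aluminium platform 260 (x) x 340 (y) mm, top 105 mm above the bench. Origin: centre of its underside at bench level; x from panel to rear bar, y along the bars, z up; yaw varies. Rear bar and sliding bar stand 30 mm above the platform, with grey end blocks 40 x 36 mm, 30 mm high, at y = +-145 mm, the sliding ones over T-slots along x.
- fence_face (a point): Middle of the lower edge of the rubber face of the fixed rear bar (the face towards the sliding bar), at platform-top height: 86 mm along the shaker's +x from its centre. Axes as the shaker's.
- bar_face (a point): Middle of the lower edge of the rubber face of the sliding clamp bar (its +x face, towards the rear bar), at platform-top height. The bar is 18 mm thick, parallel to the rear bar, and slides along the shaker's x. Axes as the shaker's.
- bar_handle (a point): Middle of the black cross-piece of the sliding bar's handle, on the bar's -x side: 12 mm thick (x), 92 mm long (y), 14 mm high, its middle 44 mm above the platform and 32 mm of free space between it and the bar. Pinch it across x from above. Axes as the shaker's.
- bar (a joint): Position of the sliding bar in m: 0 farthest from the rear bar, growing towards it (shaker's +x); 0.072 with the rack flush between the bars. Starts between 0 and 0.03. Unlocked it slides against about 2.5 N of friction and stays where left; the rack adds 2 to 5 N.
- rack: Loose tube rack, 0.24 to 0.45 kg, 168 mm long (own y), 50 mm wide (x), 88 mm high: white plates, green ends, green upper side bands (62 to 88 mm up). Two green-capped tubes, held firmly in the end holes 60 mm from the middle, reach 117 mm; middle holes empty. Origin: centre of its underside. Grip it across the 50 mm at the middle of the green bands, above the bars. Either way round will do.
- left_wing (a point): Middle of the top of the red wing (quarter-turn fastener head) at the bar's +y end: 60 mm long (own x), 14 mm thick (y), 30 mm high, top 80 mm above the platform while up. It rides with the bar, 145 mm from the bar's middle and 9 mm behind bar_face. It lies along the shaker's x when unlocked, along the bar when locked. Below it: a steel collar 18 mm wide, then the end block.
- right_wing (a point): The same for the red wing at the bar's -y end.
- left_press (a joint): How far the left wing is pressed down, in m: 0 up (unlocked), at most 0.0115. Spring: 8 N at 0, 17 N at 0.0115. The cam below clears the slot, so that the wing can turn, only when pressed more than 0.0085. Turned and let go, it rises until the cam catches under the slot's lips at about 0.008, and holds the bar.
- right_press (a joint): The same for the right wing.
- left_turn (a joint): Turn of the left wing in rad: 0 unlocked (starts between 0 and 0.05), grows clockwise seen from above, stop at 1.571, locked. Blocked by the slot unless pressed down; light friction.
- right_turn (a joint): The same for the right wing, also clockwise.
- flask: Glass conical flask, 84 mm wide at the foot, 140 mm high, loose, bystander. Origin: centre of its underside.
- bottle: White bottle with red cap, 68 mm wide, 190 mm high, loose, bystander. Origin: centre of its underside.
- knife: Flat knife 220 mm long lying on the bench, loose, bystander. Origin under its middle.
Mind the look-alikes: they are no part of the job. What is shaped like the rack but orange or purple is not meant.

How it is judged:
By the outcome, as a careful person would: the job done as asked, in the order asked, and still so for the second after the job is handed in, with the robot touching nothing.
It also fails if it takes over 72 s, if anything falls off the work surface, if the arm or the gripper's body presses on something with over 40 N, if the wrist force passes 120 N, or if a joint passes its speed limit or range.

## Working session

There is one attempt and no reset: what is moved stays moved. The work goes in short steps, Python scripts to look and compute and a tool call to move; the robot and the scene stay as the last step left them, time stands still between calls to the robot, and variables do not carry over. Pictures are saved under pics/ and viewed, at most 10 in all, crops included, and the job is handed in when it is done.

Besides the shell and the picture viewer there is one more tool, called as name(argument=value, ...) on one line, values as JSON. servo_tool: Moves the arm, as the interface text tells. Its arguments: {"type":"object","properties":{"motion":{"type":"array","items":{"type":"object","properties":{"offset":{"type":"array","items":{"type":"number"}},"rot":{"type":"array","items":{"type":"number"}},"grip":{"type":"number"}}}},"newtons":{"type":"number"}},"required":["motion"]}

```bash
mkdir -p pics; ls
python3 - <<'E'
from rig import ctrl
import cv2,numpy as np
for n in("scene","top"):
    im=ctrl.get_image(n); cv2.imwrite(f"pics/{n}0.png",im[:,:,::-1])
    c=ctrl.calibration(n); print(n,{k:np.round(v,3).tolist() if not isinstance(v,str) else v for k,v in c.items()})
s=ctrl.get_state();print(s)
E
```

```text
pics
scene {'K': [[520.213, 0.0, 326.782], [0.0, 520.213, 239.723], [0.0, 0.0, 1.0]], 'view': [[-0.635, 0.773, -0.003, 418.534], [-0.566, -0.463, 0.682, 248.973], [0.526, 0.435, 0.731, -1616.146], [0.0, 0.0, 0.0, 1.0]]}
top {'K': [[611.255, 0.0, 315.226], [0.0, 611.255, 237.475], [0.0, 0.0, 1.0]], 'view': [[0.026, -1.0, 0.001, -36.115], [0.988, 0.026, 0.149, -604.237], [-0.149, -0.003, 0.989, -1489.011], [0.0, 0.0, 0.0, 1.0]]}
{'clock': 0.1, 'qpos': array([ 1.23507913,  0.32175788, -0.07006756,  1.45157128,  0.02262238,
        1.37083328, -0.05688489]), 'joint_vel': array([-2.25576206e-05,  1.10686624e-04, -1.79325423e-05, -1.83490786e-04,
        1.58416078e-03, -2.51621134e-03,  5.37009105e-04]), 'joint_torque': array([-1.24023095e-04, -4.92571843e+01, -4.05754354e-01, -3.13399172e+01,
       -6.39761123e-02,  3.94750061e-02,  8.73104000e-05]), 'eef_pos': array([ 222.54079374, -610.19373726,  235.55573164]), 'orientation': array([-3.13981345e+00,  1.23361130e-04,  3.49848849e-01]), 'ft_force': array([-0.32505038,  0.06862615,  0.00424687]), 'wrist_torque': array([-0.00706899, -0.02788613, -0.00500114]), 'grasp_force': 0.0, 'width': 87.04832735521033}
```

View pics/scene0.png

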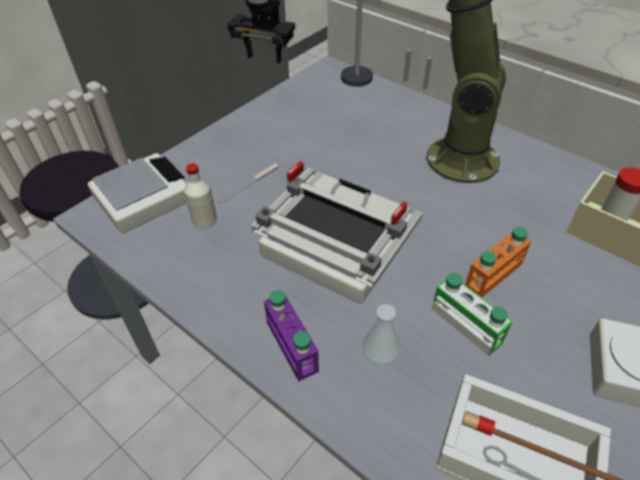

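View pics/top0.png

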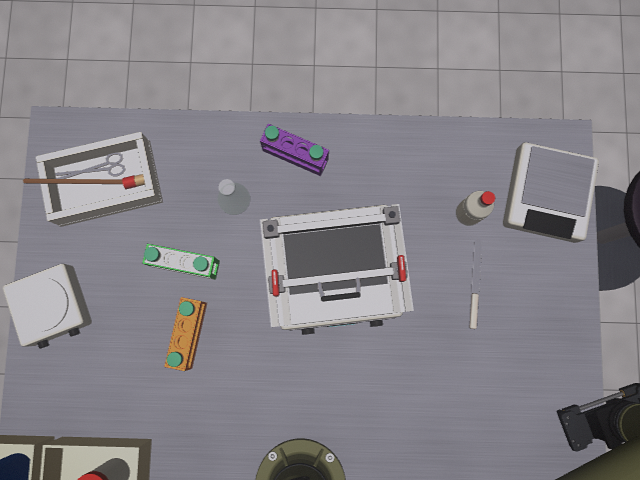

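The top view shows three racks: green/white at (180,261), orange at (185,335) and purple at (295,150). The green/white one with green ends fits the description. It is at (472,312) in the scene view. The shaker is at (337,267), with its red wings at (276,283) and (402,268). I'll confirm the rack in enlarged crops.

Run:
```python
import cv2
a=cv2.imread("pics/top0.png")[195:345,130:430]; cv2.imwrite("pics/topc.png",cv2.resize(a,(800,400),interpolation=cv2.INTER_CUBIC))
a=cv2.imread("pics/scene0.png")[155:355,240:540]; cv2.imwrite("pics/scenec.png",cv2.resize(a,(800,533),interpolation=cv2.INTER_CUBIC))
```

```text
(no output)
```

View pics/topc.png

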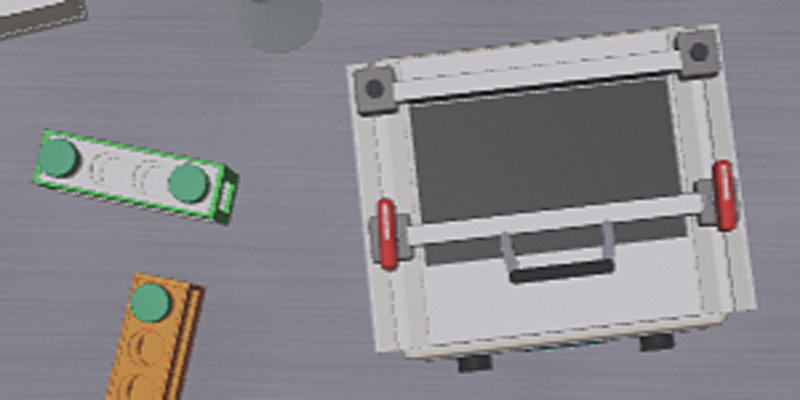

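View pics/scenec.png

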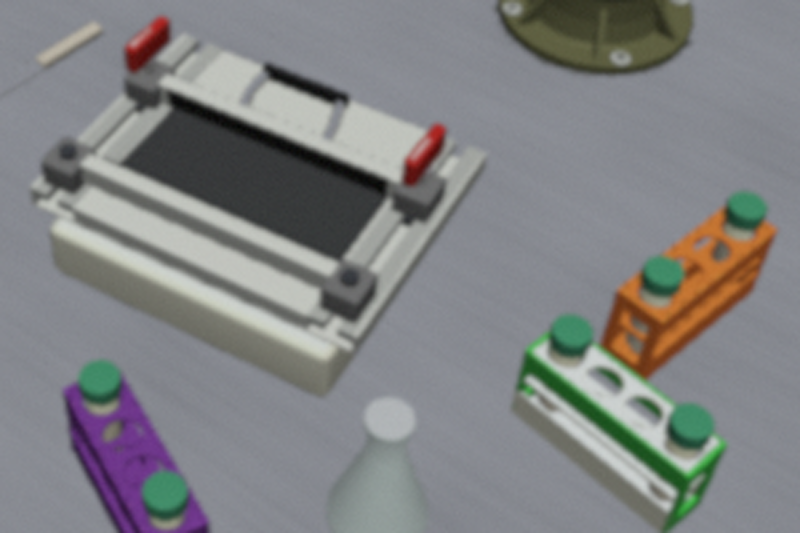

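The crop confirms it: white plates, a green frame and two green caps. Next I'll triangulate both crops and fit the shaker pose.

```bash
cat > h.py <<'E'
from rig import ctrl
import cv2,numpy as np
from scipy.optimize import least_squares
def P(n):
    c=ctrl.calibration(n); V=np.array(c["view"])
    return np.array(c["K"]),V,c.get("dist")
def proj(cam,X):
    K,V,_=cam; p=(V[:3,:3]@np.atleast_2d(X).T).T+V[:3,3]
    p=p*[1,-1,-1]; q=(K@p.T).T; return q[:,:2]/q[:,2:]
def tri(cams,px):
    f=lambda X:np.concatenate([proj(c,X)[0]-p for c,p in zip(cams,px)])
    return least_squares(f,[500,0,100])
def onz(cam,px,z):
    return least_squares(lambda X:proj(cam,[X[0],X[1],z])[0]-px,[500,0]).x
E
cat > m.py <<'E'
from h import *
T=lambda x,y:np.array([130+x*.375,195+y*.375]); S=lambda x,y:np.array([240+x*.375,155+y*.375])
ct,cs=P("top"),P("scene"); print(ctrl.calibration("top").keys())
pts=dict(capL=(T(60,157),S(691,423)),capR=(T(188,183),S(572,333)),
 rbL=(T(375,88),S(349,278)),rbR=(T(699,51),S(66,150)),wL=(T(385,233),S(426,143)),wR=(T(723,194),S(148,33)),
 hd=(T(562,269),S(306,80)),cFL=(T(376,352),S(486,153)))
for k,v in pts.items():
    r=tri([ct,cs],v); print(k,r.x.round(1),"px err",r.fun.round(1))
M=[((-130,170,105),T(376,352),S(486,153)),((130,170,105),T(346,66),None),((130,-170,105),T(718,25),None),((-130,-170,105),T(755,308),None),
 ((95,145,138),*pts['rbL']),((95,-145,138),*pts['rbR'])]
B=[((-9,145,185),*pts['wL']),((-9,-145,185),*pts['wR']),((-56,0,156),*pts['hd'])]
def f(p):
    x,y,a,b=p; R=lambda q:[x+np.cos(a)*q[0]-np.sin(a)*q[1],y+np.sin(a)*q[0]+np.cos(a)*q[1],q[2]]
    o=[]
    for q,t,s in M+[((q[0]+b,q[1],q[2]),t,s) for q,t,s in B]:
        o.append(proj(ct,R(q))[0]-t)
        if s is not None:o.append(proj(cs,R(q))[0]-s)
    return np.concatenate(o)
r=least_squares(f,[700,-50,.1,-20],loss='soft_l1'); print(r.x.round(3)); print(f(r.x).reshape(-1,2).round(1).tolist())
E
python3 m.py
```

```text
dict_keys(['K', 'view'])
capL [544.1 370.  110.9] px err [-1.   0.4 -0.9 -0. ]
capR [524.1 252.9 111.4] px err [-0.6  0.3 -0.6 -0. ]
rbL [610.6  86.4 136.6] px err [-0.4  0.2 -0.4 -0. ]
rbR [ 651.2 -200.7  140.2] px err [-0.1  0.1 -0.1 -0. ]
wL [478.9  69.4 184.5] px err [-0.3  0.1 -0.3 -0. ]
wR [ 519.6 -216.2  184.9] px err [-0.2  0.1 -0.3 -0. ]
hd [453.4 -81.  156.8] px err [-0.7  0.4 -0.9 -0.1]
cFL [379.3  79.2 104.2] px err [-0.4  0.2 -0.4 -0. ]
[ 5.33434e+02 -7.03190e+01  1.37000e-01 -2.52290e+01]
[[-0.8, -0.7], [-0.5, 0.4], [-0.3, -1.3], [-0.6, -1.1], [-0.1, -0.3], [-0.4, 1.3], [0.4, -1.2], [-0.1, 1.8], [1.0, -0.3], [0.1, -0.2], [-0.7, -0.1], [0.9, 0.2], [-0.9, -0.5], [-0.5, 0.6], [-0.9, -0.0]]
```

servo_tool(motion=[{"offset":[4,4,4],"rot":[0,0,6],"grip":8.7},{"offset":[8,8,5],"rot":[0,0,12],"grip":8.7},{"offset":[12,12,5],"rot":[0,0,18],"grip":8.7},{"offset":[15,15.5,5],"rot":[0,0,24],"grip":8.7},{"offset":[18,19.5,5],"rot":[0,0,30],"grip":8.7},{"offset":[21,23.5,5],"rot":[0,0,36],"grip":8.7},{"offset":[24,27.5,5],"rot":[0,0,42],"grip":8.7},{"offset":[27,31.5,5],"rot":[0,0,48],"grip":8.7},{"offset":[30,35.5,5],"rot":[0,0,54],"grip":8.7},{"offset":[32,40,5],"rot":[0,0,60],"grip":8.7}], newtons=25)

```text
clock: 1.1
eef_pos: [531.3, -231.9, 286.1]
orientation: [-3.141, -0.0, 1.401]
ft_force: [0.7, -1.2, -0.7]
width: 86.7
grasp_force: 0.0
```

servo_tool(motion=[{"offset":[0,5,0]},{"offset":[0,10,0]},{"offset":[0,15,0]},{"offset":[0,20,0]},{"offset":[0,25,0]},{"offset":[0,30,0]},{"offset":[0,35,0]},{"offset":[-0.3,40,0]},{"offset":[-0.6,45,-2]},{"offset":[-0.9,49.5,-4]}])

```text
invalid input
```

servo_tool(motion=[{"offset":[0,2.7,-2]},{"offset":[0,2.7,-3]},{"offset":[0,2.7,-3]}])

```text
invalid input
```

Run:
```python
from h import *
s=ctrl.get_state(); c=P("wrist"); im=ctrl.get_image("wrist"); cv2.imwrite("pics/w1.png",im[:,:,::-1])
print(s["eef_pos"],s["orientation"],s["clock"]); print(c[0],c[1].round(3).tolist())
print(proj(c,[[544.1,370,117],[524.1,252.9,117],[534,311.5,88]]))
```

```text
[ 531.31296436 -231.85052878  286.08981442] [-3.14148190e+00 -8.97177439e-05  1.40090497e+00] 1.1
[[354.19272598   0.         314.69012384]
 [  0.         354.19272598 245.27050096]
 [  0.           0.           1.        ]] [[0.985, -0.17, -0.0, -562.427], [0.164, 0.949, -0.271, 180.041], [0.046, 0.267, 0.963, -401.835], [0.0, 0.0, 0.0, 1.0]]
[[  123.60969022 -1015.15933441]
 [  155.09273312  -604.84569076]
 [  163.76545958  -666.89338382]]
```

View pics/w1.png

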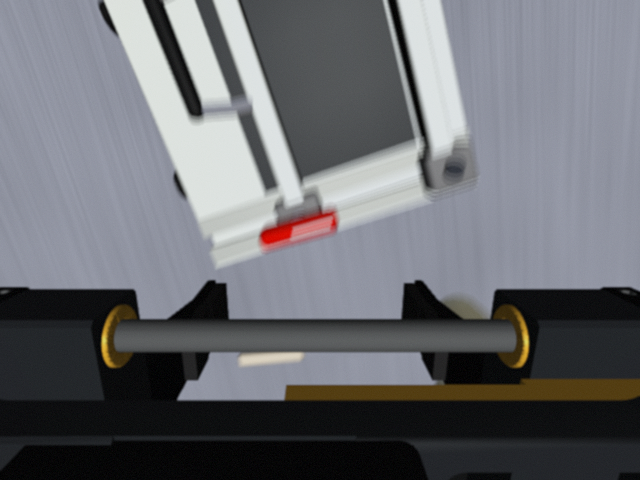

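The wrist view shows the shaker's −y end, with the right wing at (300,228). The moves were refused because every row needs all the fields.

servo_tool(motion=[{"offset":[0,5,0],"rot":[0,0,0],"grip":8.7},{"offset":[0,10,0],"rot":[0,0,0],"grip":8.7},{"offset":[0,15,0],"rot":[0,0,0],"grip":8.7},{"offset":[0,20,0],"rot":[0,0,0],"grip":8.7},{"offset":[0,25,0],"rot":[0,0,0],"grip":8.7},{"offset":[0,30,0],"rot":[0,0,0],"grip":8.7},{"offset":[0,35,0],"rot":[0,0,0],"grip":8.7},{"offset":[-0.3,40,0],"rot":[0,0,0],"grip":8.7},{"offset":[-0.6,45,-2],"rot":[0,0,0],"grip":8.7},{"offset":[-0.9,48,-4],"rot":[0,0,0],"grip":8.7}])

```text
clock: 2.15
eef_pos: [520.8, 250.2, 246.9]
orientation: [3.14, -0.002, 1.399]
ft_force: [0.4, -0.1, -0.1]
width: 86.9
grasp_force: 0.0
```

servo_tool(motion=[{"offset":[0,1,0],"rot":[0,0,0],"grip":8.7},{"offset":[0,1,0],"rot":[0,0,0],"grip":8.7},{"offset":[0,1,0],"rot":[0,0,0],"grip":8.7}])

```text
clock: 2.45
eef_pos: [522.3, 255.0, 246.9]
orientation: [3.141, 0.001, 1.395]
ft_force: [-0.3, -0.7, 0.6]
width: 87.2
grasp_force: 0.0
```

Run:
```python
from h import *
s=ctrl.get_state(); c=P("wrist"); im=ctrl.get_image("wrist"); cv2.imwrite("pics/w2.png",im[:,:,::-1])
print(s["eef_pos"],s["orientation"],s["clock"])
print(proj(c,[[544.1,370,117],[524.1,252.9,117],[534,311.5,88]])); np.save("cam_w2.npy",np.array([c[0],c[1][:3,:3]])); np.save("t_w2.npy",c[1])
```

```text
[522.31481461 255.0073918  246.9455792 ] [3.14070492e+00 8.42310419e-04 1.39511291e+00] 2.45
[[316.95917862  83.27889062]
 [317.80496083 241.35201435]
 [317.00275557 164.93676526]]
```

View pics/w2.png

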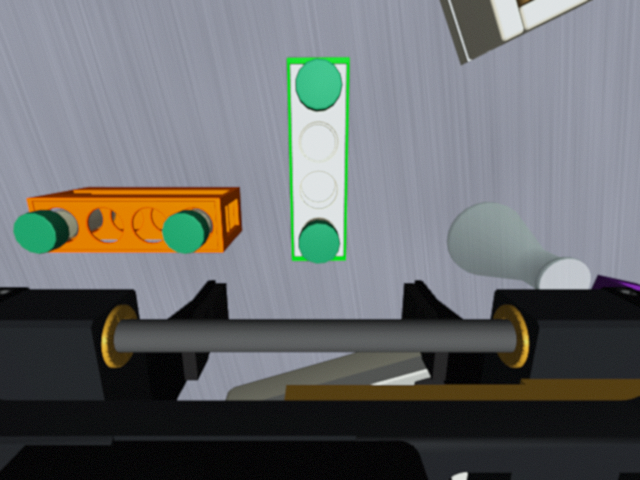

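The wrist view shows the green/white rack with caps at (319,85) and (319,242). That is about 1 mm from the prediction and aligned with the tool.

servo_tool(motion=[{"offset":[0.6,3,0],"rot":[0,0,0],"grip":8.7},{"offset":[1.2,5.6,-2],"rot":[0,0,0],"grip":8.7},{"offset":[1.2,5.6,-6],"rot":[0,0,0],"grip":8.7},{"offset":[1.2,5.6,-8],"rot":[0,0,0],"grip":8.7},{"offset":[1.2,5.6,-8],"rot":[0,0,0],"grip":8.7},{"offset":[1.2,5.6,-8],"rot":[0,0,0],"grip":8.7}])

```text
clock: 3.1
eef_pos: [534.7, 311.2, 167.6]
orientation: [3.14, -0.0, 1.394]
ft_force: [-0.0, 0.3, 0.9]
width: 87.0
grasp_force: 0.0
```

servo_tool(motion=[{"offset":[0,0,-4],"rot":[0,0,0],"grip":8.7},{"offset":[0,0,-8],"rot":[0,0,0],"grip":8.7},{"offset":[0,0,-9.7],"rot":[0,0,0],"grip":8.7},{"offset":[0,0,-9.7],"rot":[0,0,0],"grip":8.7},{"offset":[0,0,-9.7],"rot":[0,0,0],"grip":4},{"offset":[0,0,-9.7],"rot":[0,0,0],"grip":4},{"offset":[0,0,-9.7],"rot":[0,0,0],"grip":4},{"offset":[0,0,-9.7],"rot":[0,0,0],"grip":4},{"offset":[0,0,-9.7],"rot":[0,0,0],"grip":4},{"offset":[0,0,-9.7],"rot":[0,0,0],"grip":4}], newtons=25)

```text
clock: 4.1
eef_pos: [534.0, 312.7, 70.1]
orientation: [3.14, -0.0, 1.397]
ft_force: [0.2, -0.8, 1.1]
width: 50.1
grasp_force: 24.9
```

servo_tool(motion=[{"offset":[0,0,2],"rot":[0,0,0],"grip":4},{"offset":[0,0,5],"rot":[0,0,0],"grip":4},{"offset":[0,0,9],"rot":[0,0,0],"grip":4},{"offset":[0,0,13],"rot":[0,0,0],"grip":4},{"offset":[0,0,17],"rot":[0,0,0],"grip":4},{"offset":[0.3,-2,20],"rot":[0,0,2],"grip":4},{"offset":[0.8,-6,20.5],"rot":[0,0,4],"grip":4},{"offset":[1.4,-10,20.5],"rot":[0,0,6],"grip":4},{"offset":[2,-14,20.5],"rot":[0,0,8],"grip":4},{"offset":[2.6,-18,20.5],"rot":[0,0,10],"grip":4}])

```text
clock: 5.1
eef_pos: [558.9, 131.0, 274.0]
orientation: [-3.141, 0.0, 1.573]
ft_force: [0.5, 0.1, -2.6]
width: 49.7
grasp_force: 24.9
```

servo_tool(motion=[{"offset":[0.6,-4,0],"rot":[0,0,2],"grip":4},{"offset":[1.2,-8,0],"rot":[0,0,4],"grip":4},{"offset":[1.8,-12,0],"rot":[0,0,6],"grip":4},{"offset":[2.4,-16,0],"rot":[0,0,8],"grip":4},{"offset":[2.8,-18,0],"rot":[0,0,8],"grip":4},{"offset":[2.8,-19,0],"rot":[0,0,8],"grip":4},{"offset":[2.8,-19,0],"rot":[0,0,8],"grip":4},{"offset":[2.8,-19,0],"rot":[0,0,8],"grip":4}])

```text
clock: 5.9
eef_pos: [587.1, -55.2, 274.4]
orientation: [-3.141, -0.001, 1.713]
ft_force: [-0.2, 0.2, -2.2]
width: 49.8
grasp_force: 24.9
```

servo_tool(motion=[{"offset":[0.1,-0.7,-3],"rot":[0,0,-0.3],"grip":4},{"offset":[0.1,-0.7,-6],"rot":[0,0,-0.3],"grip":4},{"offset":[0.1,-0.7,-8.5],"rot":[0,0,-0.3],"grip":4},{"offset":[0.1,-0.7,-9.4],"rot":[0,0,-0.3],"grip":4},{"offset":[0.1,-0.7,-9.7],"rot":[0,0,-0.3],"grip":4},{"offset":[0.1,-0.7,-9.8],"rot":[0,0,-0.3],"grip":4},{"offset":[0.1,-0.7,-9.8],"rot":[0,0,-0.3],"grip":4},{"offset":[0.1,-0.7,-9.8],"rot":[0,0,-0.3],"grip":4}])

```text
clock: 6.7
eef_pos: [589.2, -64.3, 177.9]
orientation: [3.139, 0.001, 1.706]
ft_force: [0.0, -0.0, -2.7]
width: 49.8
grasp_force: 24.9
```

servo_tool(motion=[{"offset":[0,0,-0.1],"rot":[0,0,0],"grip":4},{"offset":[0,0,-0.2],"rot":[0,0,0],"grip":4},{"offset":[0,0,-0.2],"rot":[0,0,0],"grip":4},{"offset":[0,0,-0.25],"rot":[0,0,0],"grip":4},{"offset":[0,0,-0.25],"rot":[0,0,0],"grip":4}])

```text
clock: 7.2
eef_pos: [588.7, -64.5, 175.0]
orientation: [3.141, 0.001, 1.706]
ft_force: [0.1, -0.0, 4.7]
width: 49.7
grasp_force: 24.8
```

servo_tool(motion=[{"offset":[0,0,0],"rot":[0,0,0],"grip":8.0},{"offset":[0,0,0],"rot":[0,0,0],"grip":8.0},{"offset":[0,0,0],"rot":[0,0,0],"grip":8.0},{"offset":[0,0,3],"rot":[0,0,0],"grip":8.0},{"offset":[0,0,7],"rot":[0,0,0],"grip":8.0},{"offset":[-3,-0.4,9],"rot":[0,0,0],"grip":8},{"offset":[-8,-1,9],"rot":[0,0,0],"grip":3},{"offset":[-12,-1.6,9],"rot":[0,0,0],"grip":3},{"offset":[-13.5,-1.7,9],"rot":[0,0,0],"grip":3},{"offset":[-13.5,-1.7,9],"rot":[0,0,0],"grip":3}])

```text
clock: 8.2
eef_pos: [451.7, -82.2, 264.3]
orientation: [-3.141, 0.003, 1.703]
ft_force: [0.2, 0.6, -0.7]
width: 56.0
grasp_force: 0.0
```

Run:
```python
from h import *
s=ctrl.get_state(); c=P("wrist"); im=ctrl.get_image("wrist"); cv2.imwrite("pics/w3.png",im[:,:,::-1])
print(s["eef_pos"],s["orientation"],s["width"]); np.savez("w3.npz",K=c[0],V=c[1])
x,y,a,b=533.4,-70.3,.137,-25.2
R=lambda q:[x+np.cos(a)*q[0]-np.sin(a)*q[1],y+np.sin(a)*q[0]+np.cos(a)*q[1],q[2]]
print("hd",proj(c,R((b-56,0,156))),"wL",proj(c,R((b-9,145,185))),"rbL",proj(c,R((95,145,135))))
im=ctrl.get_image("scene")[155:355,240:540,::-1]; cv2.imwrite("pics/s2.png",cv2.resize(im,(800,533),interpolation=cv2.INTER_CUBIC))
```

```text
[451.70433336 -82.18294249 264.30243798] [-3.14125818e+00  2.73280784e-03  1.70348375e+00] 55.95855618143609
hd [[317.40766937 245.71174595]] wL [[400.12781798  12.59371316]] rbL [[568.20235207  37.0471398 ]]
```

View pics/w3.png

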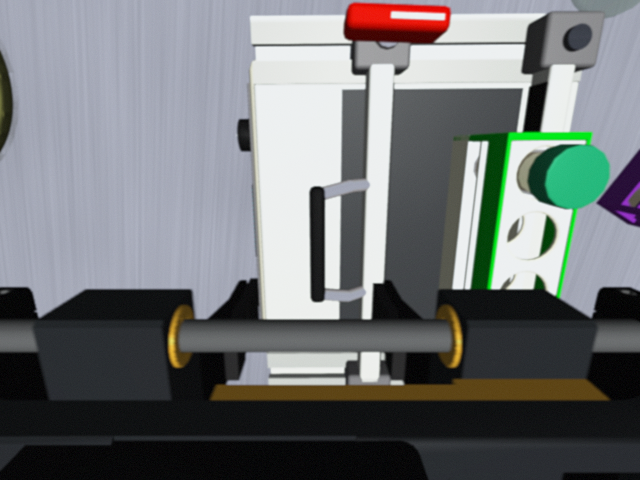

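The rack stands upright on the platform. The handle's mid is at (317,243), within 2 px of the prediction, so I'll descend and pinch it.

servo_tool(motion=[{"offset":[0.1,0.1,-2],"rot":[0,0,0],"grip":3},{"offset":[0.1,0.1,-4],"rot":[0,0,0],"grip":3},{"offset":[0.1,0.1,-6],"rot":[0,0,0],"grip":3},{"offset":[0.1,0.1,-8],"rot":[0,0,0],"grip":3},{"offset":[0.1,0.1,-10],"rot":[0,0,0],"grip":3},{"offset":[0.1,0.1,-11.6],"rot":[0,0,0],"grip":3},{"offset":[0.1,0.1,-11.6],"rot":[0,0,0],"grip":3},{"offset":[0.1,0.1,-11.6],"rot":[0,0,0],"grip":0.5},{"offset":[0.1,0.1,-11.6],"rot":[0,0,0],"grip":0.5},{"offset":[0.1,0.1,-11.6],"rot":[0,0,0],"grip":0.5}], newtons=30)

```text
clock: 9.3
eef_pos: [454.6, -80.4, 148.9]
orientation: [-3.142, 0.0, 1.706]
ft_force: [-4.0, -0.1, 2.0]
width: 13.7
grasp_force: 1.6
```

servo_tool(motion=[{"offset":[0,0,0],"rot":[0,0,0],"grip":0.5},{"offset":[0,0,0],"rot":[0,0,0],"grip":0.5},{"offset":[0.8,0.1,0],"rot":[0,0,0],"grip":0.5},{"offset":[1.6,0.2,0],"rot":[0,0,0],"grip":0.5},{"offset":[2.4,0.3,0],"rot":[0,0,0],"grip":0.5},{"offset":[3.2,0.4,0],"rot":[0,0,0],"grip":0.5},{"offset":[4,0.55,0],"rot":[0,0,0],"grip":0.5},{"offset":[4.5,0.6,0],"rot":[0,0,0],"grip":0.5},{"offset":[4.9,0.65,0],"rot":[0,0,0],"grip":0.5},{"offset":[4.9,0.65,0],"rot":[0,0,0],"grip":0.5}])

```text
clock: 10.3
eef_pos: [504.7, -73.4, 148.8]
orientation: [3.139, -0.0, 1.706]
ft_force: [1.4, 1.0, 3.7]
width: 11.8
grasp_force: 30.0
```

servo_tool(motion=[{"offset":[0.2,0.03,0],"rot":[0,0,0],"grip":0.5},{"offset":[0.4,0.06,0],"rot":[0,0,0],"grip":0.5},{"offset":[0.6,0.08,0],"rot":[0,0,0],"grip":0.5},{"offset":[0.7,0.1,0],"rot":[0,0,0],"grip":0.5},{"offset":[0.7,0.1,0],"rot":[0,0,0],"grip":0.5}])

```text
clock: 10.8
eef_pos: [510.3, -72.7, 148.8]
orientation: [-3.142, 0.0, 1.706]
ft_force: [-4.1, 1.4, 7.1]
width: 11.8
grasp_force: 30.0
```

servo_tool(motion=[{"offset":[0.1,0.01,0],"rot":[0,0,0],"grip":0.5},{"offset":[0.2,0.03,0],"rot":[0,0,0],"grip":0.5},{"offset":[0.3,0.04,0],"rot":[0,0,0],"grip":0.5},{"offset":[0.3,0.04,0],"rot":[0,0,0],"grip":0.5}])

```text
clock: 11.2
eef_pos: [512.3, -72.4, 148.8]
orientation: [-3.139, 0.0, 1.706]
ft_force: [-6.4, 1.3, 10.3]
width: 11.7
grasp_force: 30.0
```

servo_tool(motion=[{"offset":[0.1,0.01,0],"rot":[0,0,0],"grip":0.5},{"offset":[0.2,0.03,0],"rot":[0,0,0],"grip":0.5},{"offset":[0.2,0.03,0],"rot":[0,0,0],"grip":0.5}])

```text
clock: 11.5
eef_pos: [512.3, -72.4, 148.8]
orientation: [-3.134, 0.0, 1.706]
ft_force: [-13.4, 0.4, 16.0]
width: 11.5
grasp_force: 30.0
```

servo_tool(motion=[{"offset":[0.1,0.01,0],"rot":[0,0,0],"grip":0.5},{"offset":[0.2,0.03,0],"rot":[0,0,0],"grip":0.5},{"offset":[0.2,0.03,0],"rot":[0,0,0],"grip":0.5}])

```text
clock: 11.8
eef_pos: [512.3, -72.4, 148.7]
orientation: [-3.129, 0.0, 1.705]
ft_force: [-18.8, 1.5, 21.0]
width: 11.7
grasp_force: 30.1
```

The bar stopped at local x ≈ -21 with rising force, so it is flush. I'll relax the push, open and rise.

servo_tool(motion=[{"offset":[-0.2,-0.03,0],"rot":[0,0,0],"grip":0.5},{"offset":[-0.35,-0.05,0],"rot":[0,0,0],"grip":0.5},{"offset":[-0.35,-0.05,0],"rot":[0,0,0],"grip":3},{"offset":[-0.35,-0.05,0],"rot":[0,0,0],"grip":3},{"offset":[-0.35,-0.05,0],"rot":[0,0,0],"grip":3},{"offset":[-0.35,-0.05,2],"rot":[0,0,0],"grip":3},{"offset":[-0.35,-0.05,6],"rot":[0,0,0],"grip":3},{"offset":[-0.35,-0.05,10],"rot":[0,0,0],"grip":3},{"offset":[-0.35,-0.05,11.5],"rot":[0,0,0],"grip":3},{"offset":[-0.35,-0.05,11.5],"rot":[0,0,0],"grip":3}])

```text
clock: 12.8
eef_pos: [515.4, -72.5, 265.3]
orientation: [3.137, 0.002, 1.706]
ft_force: [-0.5, -1.2, -0.9]
width: 30.0
grasp_force: 0.0
```

Run:
```python
from h import *
s=ctrl.get_state(); c=P("wrist"); im=ctrl.get_image("wrist"); cv2.imwrite("pics/w4.png",im[:,:,::-1])
print(s["eef_pos"],s["orientation"],s["width"],s["qpos"]); np.savez("w4.npz",K=c[0],V=c[1])
x,y,a,b=533.4,-70.3,.137,34.8
R=lambda q:[x+np.cos(a)*q[0]-np.sin(a)*q[1],y+np.sin(a)*q[0]+np.cos(a)*q[1],q[2]]
print("hd",proj(c,R((b-56,0,156))),"wL",proj(c,R((b-9,145,185))),"rbL",proj(c,R((95,145,135))))
```

```text
[515.43281016 -72.54981495 265.2743929 ] [3.13712488e+00 1.99352806e-03 1.70570366e+00] 30.00328115289696 [ 0.79002007  0.06757278 -0.7275746   1.70829583  0.04686055  1.3782284
  0.18973449]
hd [[310.86687536 246.56324347]] wL [[391.59660565  15.46727518]] rbL [[474.45939856  40.18094344]]
```

View pics/w4.png

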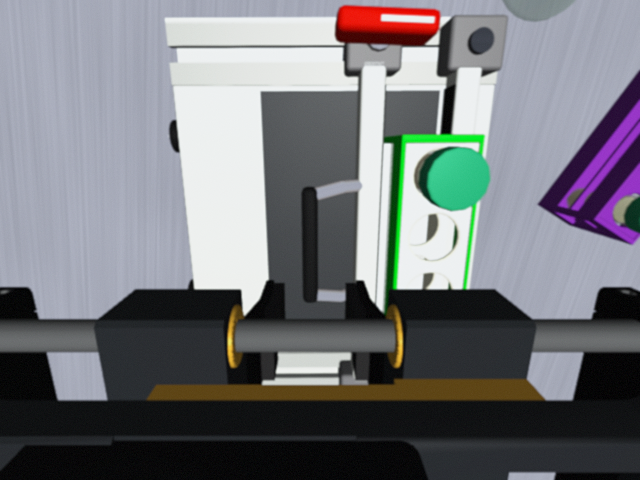

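Bar, rack and rear bar look closed up, with the left wing at (389,20) as predicted. Next I'll move over the left wing with a +90° turn.

servo_tool(motion=[{"offset":[0.3,1.5,0],"rot":[0,0,8.5],"grip":3.5},{"offset":[0.6,3,0],"rot":[0,0,17],"grip":3.5},{"offset":[0.8,4.5,0],"rot":[0,0,25.5],"grip":3.5},{"offset":[1,6,0],"rot":[0,0,34],"grip":3.5},{"offset":[1.2,7.5,0],"rot":[0,0,42.5],"grip":3.5},{"offset":[1.4,9,0],"rot":[0,0,51],"grip":3.5},{"offset":[1.6,11,0],"rot":[0,0,59.5],"grip":3.5},{"offset":[1.9,13,0],"rot":[0,0,68],"grip":3.5},{"offset":[2.1,14,0],"rot":[0,0,76.5],"grip":3.5},{"offset":[2.3,14.9,0],"rot":[0,0,85],"grip":3.5}])

```text
clock: 13.85
eef_pos: [535.8, 77.4, 260.6]
orientation: [3.141, -0.004, -3.086]
ft_force: [-0.2, -0.2, 0.8]
width: 35.0
grasp_force: 0.0
```

servo_tool(motion=[{"offset":[0,0,-1],"rot":[0,0,5],"grip":3.5},{"offset":[0,0,-2],"rot":[0,0,5],"grip":3.5},{"offset":[0,0,-2],"rot":[0,0,5],"grip":3.5},{"offset":[0,0,-2],"rot":[0,0,5],"grip":3.5}])

```text
clock: 14.25
eef_pos: [536.3, 76.1, 242.0]
orientation: [3.141, -0.002, -3.008]
ft_force: [-0.6, 0.1, 0.2]
width: 34.7
grasp_force: 0.0
```

servo_tool(motion=[{"offset":[0.25,0.05,-2],"rot":[0,0,0],"grip":3.5},{"offset":[0.25,0.05,-4],"rot":[0,0,0],"grip":3.5},{"offset":[0.25,0.05,-6],"rot":[0,0,0],"grip":3.5},{"offset":[0.25,0.05,-6],"rot":[0,0,0],"grip":3.5},{"offset":[0.25,0.05,-6],"rot":[0,0,0],"grip":0.8},{"offset":[0.25,0.05,-6],"rot":[0,0,0],"grip":0.8},{"offset":[0.25,0.05,-6],"rot":[0,0,0],"grip":0.8},{"offset":[0.25,0.05,-6],"rot":[0,0,0],"grip":0.8}], newtons=55)

```text
clock: 15.05
eef_pos: [540.4, 76.2, 184.2]
orientation: [-3.14, 0.002, -3.007]
ft_force: [-0.4, -0.8, 2.7]
width: 13.5
grasp_force: 54.9
```

servo_tool(motion=[{"offset":[0,0,-0.3],"rot":[0,0,0],"grip":0.8},{"offset":[0,0,-0.6],"rot":[0,0,0],"grip":0.8},{"offset":[0,0,-0.9],"rot":[0,0,0],"grip":0.8},{"offset":[0,0,-1.1],"rot":[0,0,0],"grip":0.8},{"offset":[0,0,-1.1],"rot":[0,0,0],"grip":0.8},{"offset":[0,0,-1.1],"rot":[0,0,0],"grip":0.8}])

```text
clock: 15.65
eef_pos: [540.7, 76.4, 174.9]
orientation: [-3.139, 0.003, -3.007]
ft_force: [-4.3, -2.8, 14.1]
width: 13.5
grasp_force: 54.9
```

servo_tool(motion=[{"offset":[0,0,-0.15],"rot":[0,0,0],"grip":0.8},{"offset":[0,0,-0.3],"rot":[0,0,0],"grip":0.8},{"offset":[0,0,-0.3],"rot":[0,0,0],"grip":0.8}])

```text
clock: 15.95
eef_pos: [540.7, 76.4, 172.5]
orientation: [-3.139, 0.003, -3.007]
ft_force: [-4.9, -3.0, 17.8]
width: 13.2
grasp_force: 54.9
```

servo_tool(motion=[{"offset":[-0.05,0,0],"rot":[0,0,-4],"grip":0.8},{"offset":[-0.1,0,0],"rot":[0,0,-9],"grip":0.8},{"offset":[-0.1,0,0],"rot":[0,0,-15],"grip":0.8},{"offset":[-0.1,0,0],"rot":[0,0,-21],"grip":0.8},{"offset":[-0.1,0,0],"rot":[0,0,-27],"grip":0.8}])

```text
clock: 16.45
eef_pos: [540.4, 75.8, 172.6]
orientation: [-3.14, 0.005, 2.8]
ft_force: [-2.1, -4.1, 15.9]
width: 13.5
grasp_force: 54.9
```

```bash
python3 -c "
from h import *
s=ctrl.get_state();print(s['eef_pos'],s['orientation'],s['wrist_torque'],s['ft_force'],s['qpos'])"
```

```text
[540.44533057  75.79009085 172.62700586] [-3.1404442   0.00545225  2.79997313] [-0.9441887   0.54984014  0.07213838] [-2.0991031  -4.13406948 15.88826563] [ 0.58131864  0.23050238 -0.86606369  1.77523478  0.19092468  1.21761749
  0.89161086]
```

servo_tool(motion=[{"offset":[0,0,0],"rot":[0,0,-7],"grip":0.8},{"offset":[0,0,0],"rot":[0,0,-14],"grip":0.8},{"offset":[0,0,0],"rot":[0,0,-21],"grip":0.8},{"offset":[0,0,0],"rot":[0,0,-28],"grip":0.8},{"offset":[0,0,0],"rot":[0,0,-35],"grip":0.8},{"offset":[0,0,0],"rot":[0,0,-42],"grip":0.8},{"offset":[0,0,0],"rot":[0,0,-49],"grip":0.8},{"offset":[0,0,0],"rot":[0,0,-56],"grip":0.8},{"offset":[0,0,0],"rot":[0,0,-62],"grip":0.8},{"offset":[0,0,0],"rot":[0,0,-64],"grip":0.8}])

```text
clock: 17.45
eef_pos: [539.5, 74.9, 172.5]
orientation: [3.139, 0.005, 1.685]
ft_force: [-5.5, -5.9, 17.9]
width: 13.3
grasp_force: 55.4
```

```bash
python3 -c "
from h import *
s=ctrl.get_state();print(s['eef_pos'],s['orientation'],s['wrist_torque'],s['ft_force'],s['qpos'])"
```

```text
[539.4905791   74.90158682 172.52497365] [3.13938477 0.00498649 1.68500559] [-1.40382196  1.16349505  0.62192857] [-5.48599337 -5.87664996 17.89519555] [ 0.46148221  0.20101329 -0.72305983  1.77941218  0.14714056  1.21263527
 -0.18898957]
```

servo_tool(motion=[{"offset":[0,0,0.2],"rot":[0,0,0],"grip":0.8},{"offset":[0,0,0.4],"rot":[0,0,0],"grip":0.8},{"offset":[0,0,0.4],"rot":[0,0,0],"grip":0.8},{"offset":[0,0,0.4],"rot":[0,0,0],"grip":3.5},{"offset":[0,0,0.4],"rot":[0,0,0],"grip":3.5},{"offset":[0,0,0.4],"rot":[0,0,0],"grip":3.5},{"offset":[0,0,3],"rot":[0,0,0],"grip":3.5},{"offset":[0,0,6],"rot":[0,0,0],"grip":3.5},{"offset":[0,0,8],"rot":[0,0,0],"grip":3.5},{"offset":[0,0,8],"rot":[0,0,0],"grip":3.5}])

```text
clock: 18.45
eef_pos: [539.9, 78.0, 251.8]
orientation: [3.136, 0.0, 1.689]
ft_force: [0.5, 0.4, -1.0]
width: 34.8
grasp_force: 0.0
```

Run:
```python
from h import *
s=ctrl.get_state(); print(s["eef_pos"],s["orientation"],s["width"])
a=ctrl.get_image("top")[195:345,230:430,::-1]; b=ctrl.get_image("scene")[155:305,240:440,::-1]
cv2.imwrite("pics/c5.png",np.vstack([cv2.resize(q,(400,300),interpolation=cv2.INTER_CUBIC) for q in (a,b)]) if 0 else np.hstack([cv2.resize(q,(400,300),interpolation=cv2.INTER_CUBIC) for q in (a,b)]))
```

```text
[539.94775185  77.98506654 251.76514317] [3.13643667e+00 9.44345419e-06 1.68888259e+00] 34.82151282732794
```

View pics/c5.png

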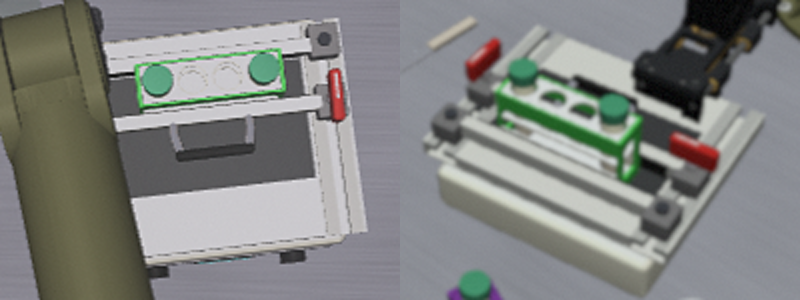

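Scene crop: the left wing at (693,152) now lies along the bar, and the rack is upright between the bars. Next is the right wing.

servo_tool(motion=[{"offset":[0.2,-2,1.2],"rot":[0,0,8],"grip":3.5},{"offset":[0.6,-5,1.5],"rot":[0,0,16],"grip":3.5},{"offset":[1,-8,1.5],"rot":[0,0,24],"grip":3.5},{"offset":[1.4,-11,1.5],"rot":[0,0,32],"grip":3.5},{"offset":[1.8,-14,1.5],"rot":[0,0,40],"grip":3.5},{"offset":[2.2,-17,1.5],"rot":[0,0,48],"grip":3.5},{"offset":[2.6,-20,1.5],"rot":[0,0,56],"grip":3.5},{"offset":[3,-23,1.5],"rot":[0,0,64],"grip":3.5},{"offset":[3.4,-26,1.5],"rot":[0,0,72],"grip":3.5},{"offset":[3.9,-28.9,1.5],"rot":[0,0,80],"grip":3.5}])

```text
clock: 19.55
eef_pos: [576.5, -213.0, 261.9]
orientation: [3.14, -0.003, 3.09]
ft_force: [-0.1, 0.5, -0.6]
width: 34.6
grasp_force: 0.0
```

servo_tool(motion=[{"offset":[0,0,0],"rot":[0,0,8],"grip":3.5},{"offset":[0,0,-1],"rot":[0,0,11],"grip":3.5},{"offset":[0,0,-2],"rot":[0,0,11],"grip":3.5},{"offset":[0,0,-2],"rot":[0,0,11],"grip":3.5},{"offset":[0,0,-2],"rot":[0,0,11],"grip":3.5}])

```text
clock: 20.05
eef_pos: [576.9, -211.5, 243.1]
orientation: [3.141, -0.001, -3.007]
ft_force: [0.1, -0.6, 0.3]
width: 34.9
grasp_force: 0.0
```

servo_tool(motion=[{"offset":[0.2,0.05,-2],"rot":[0,0,0],"grip":3.5},{"offset":[0.2,0.05,-4],"rot":[0,0,0],"grip":3.5},{"offset":[0.2,0.05,-6],"rot":[0,0,0],"grip":3.5},{"offset":[0.2,0.05,-6],"rot":[0,0,0],"grip":3.5},{"offset":[0.2,0.05,-6],"rot":[0,0,0],"grip":0.8},{"offset":[0.2,0.05,-6],"rot":[0,0,0],"grip":0.8},{"offset":[0.2,0.05,-6],"rot":[0,0,0],"grip":0.8},{"offset":[0.2,0.05,-6],"rot":[0,0,0],"grip":0.8}], newtons=55)

```text
clock: 20.85
eef_pos: [580.0, -211.3, 185.3]
orientation: [-3.141, 0.002, -3.007]
ft_force: [-0.3, 0.7, 2.1]
width: 13.1
grasp_force: 54.8
```

servo_tool(motion=[{"offset":[0,0,-0.3],"rot":[0,0,0],"grip":0.8},{"offset":[0,0,-0.6],"rot":[0,0,0],"grip":0.8},{"offset":[0,0,-0.9],"rot":[0,0,0],"grip":0.8},{"offset":[0,0,-1.2],"rot":[0,0,0],"grip":0.8},{"offset":[0,0,-1.3],"rot":[0,0,0],"grip":0.8},{"offset":[0,0,-1.3],"rot":[0,0,0],"grip":0.8}])

```text
clock: 21.45
eef_pos: [580.4, -211.4, 174.8]
orientation: [-3.14, 0.002, -3.006]
ft_force: [-5.3, 2.1, 15.5]
width: 13.1
grasp_force: 54.8
```

servo_tool(motion=[{"offset":[0,0,-0.15],"rot":[0,0,0],"grip":0.8},{"offset":[0,0,-0.15],"rot":[0,0,0],"grip":0.8},{"offset":[-0.1,0,-0.15],"rot":[0,0,-4],"grip":0.8},{"offset":[-0.1,0,-0.15],"rot":[0,0,-9],"grip":0.8},{"offset":[-0.1,0,-0.15],"rot":[0,0,-15],"grip":0.8},{"offset":[-0.1,0,-0.15],"rot":[0,0,-21],"grip":0.8},{"offset":[-0.1,0,-0.15],"rot":[0,0,-27],"grip":0.8}])

```text
clock: 22.15
eef_pos: [580.2, -211.7, 174.1]
orientation: [-3.141, 0.005, 2.801]
ft_force: [-3.9, 1.1, 15.9]
width: 13.6
grasp_force: 54.8
```

```bash
python3 -c "
from h import *
s=ctrl.get_state();print(s['eef_pos'],s['orientation'],s['wrist_torque'],s['ft_force'],s['qpos'])"
```

```text
[ 580.186088   -211.6978434   174.05197083] [-3.14073985  0.00545894  2.80132942] [0.35806508 0.68747505 0.03603603] [-3.93553701  1.05305164 15.94302582] [ 0.80235846  0.34525475 -0.61054946  1.60541556  0.2074469   1.25071422
  1.38552796]
```

Turning freely; finishing the quarter turn.

servo_tool(motion=[{"offset":[0,0,0],"rot":[0,0,-7],"grip":0.8},{"offset":[0,0,0],"rot":[0,0,-14],"grip":0.8},{"offset":[0,0,0],"rot":[0,0,-21],"grip":0.8},{"offset":[0,0,0],"rot":[0,0,-28],"grip":0.8},{"offset":[0,0,0],"rot":[0,0,-35],"grip":0.8},{"offset":[0,0,0],"rot":[0,0,-42],"grip":0.8},{"offset":[0,0,0],"rot":[0,0,-49],"grip":0.8},{"offset":[0,0,0],"rot":[0,0,-56],"grip":0.8},{"offset":[0,0,0],"rot":[0,0,-62],"grip":0.8},{"offset":[0,0,0],"rot":[0,0,-64],"grip":0.8}])

```text
clock: 23.15
eef_pos: [579.6, -212.2, 174.0]
orientation: [3.138, 0.004, 1.686]
ft_force: [-4.6, 0.1, 16.1]
width: 13.5
grasp_force: 55.4
```

```bash
python3 -c "
from h import *
s=ctrl.get_state();print(s['eef_pos'],s['orientation'],s['wrist_torque'],s['ft_force'],s['qpos'])"
```

```text
[ 579.59587586 -212.20358282  174.04983503] [3.1381724  0.00389218 1.68644467] [0.04894336 1.05541707 0.68109015] [-4.55744548  0.1010005  16.13166921] [ 0.67188231  0.31721889 -0.4441366   1.61060314  0.14468426  1.24139484
  0.31646505]
```

servo_tool(motion=[{"offset":[0,0,0.2],"rot":[0,0,0],"grip":0.8},{"offset":[0,0,0.4],"rot":[0,0,0],"grip":0.8},{"offset":[0,0,0.4],"rot":[0,0,0],"grip":0.8},{"offset":[0,0,0.4],"rot":[0,0,0],"grip":3.5},{"offset":[0,0,0.4],"rot":[0,0,0],"grip":3.5},{"offset":[0,0,0.4],"rot":[0,0,0],"grip":3.5},{"offset":[0,0,3],"rot":[0,0,0],"grip":3.5},{"offset":[0,0,7],"rot":[0,0,0],"grip":3.5},{"offset":[0,0,11],"rot":[0,0,0],"grip":3.5},{"offset":[-2,-3,11],"rot":[0,0,0],"grip":3.5}])

```text
clock: 24.15
eef_pos: [563.8, -236.0, 285.9]
orientation: [3.13, 0.001, 1.698]
ft_force: [1.3, 0.0, -0.9]
width: 34.9
grasp_force: 0.0
```

servo_tool(motion=[{"offset":[-2,-4,0],"rot":[0,0,0],"grip":3.5},{"offset":[-4,-8,0],"rot":[0,0,0],"grip":3.5},{"offset":[-6,-12,0],"rot":[0,0,0],"grip":3.5},{"offset":[-8,-15,0],"rot":[0,0,0],"grip":3.5},{"offset":[-10,-18,0],"rot":[0,0,0],"grip":3.5},{"offset":[-12,-21,0],"rot":[0,0,0],"grip":3.5},{"offset":[-12,-21,0],"rot":[0,0,0],"grip":3.5},{"offset":[-12,-21,0],"rot":[0,0,0],"grip":3.5}])

```text
clock: 24.95
eef_pos: [437.6, -452.0, 278.8]
orientation: [-3.141, -0.001, 1.686]
ft_force: [0.5, 0.2, 0.3]
width: 35.1
grasp_force: 0.0
```

Run:
```python
from h import *
a=ctrl.get_image("top")[195:345,230:430,::-1]; b=ctrl.get_image("scene")[155:305,240:440,::-1]
cv2.imwrite("pics/c6.png",np.hstack([cv2.resize(q,(400,300),interpolation=cv2.INTER_CUBIC) for q in (a,b)]))
```

```text
(no output)
```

View pics/c6.png

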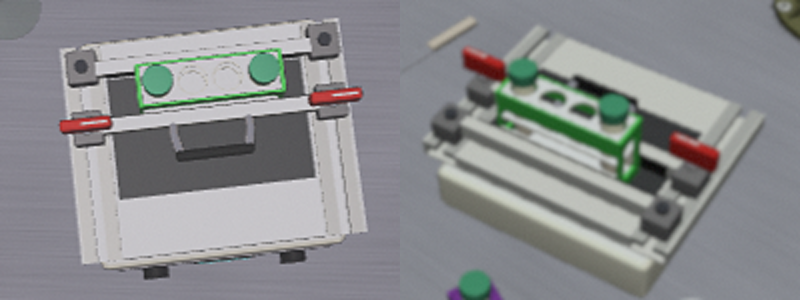

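Top crop: both wings, at (86,124) and (336,95), lie along the bar, and the rack caps are at (157,80) and (264,69). A quick numeric check of flushness and centring:

Run:
```python
from h import *
c=P("top"); a=.137; Ri=np.array([[np.cos(a),np.sin(a)],[-np.sin(a),np.cos(a)]])
L=lambda u,v,z:(Ri@(onz(c,[230+u/2,195+v/2],z)-[533.4,-70.3])).round(1)
for n,q in dict(wL=(86,124,177),wR=(336,95,177),cap1=(157,80,222),cap2=(264,69,222),rbL=(81,67,138),rbR=(324,39,138),hd=(214,154,156)).items(): print(n,L(*q))
```

```text
wL [ 23.9 142.9]
wR [  25.6 -144.8]
cap1 [58.5 57.2]
cap2 [ 57.7 -62.3]
rbL [ 96.8 144.2]
rbR [  98.6 -145.4]
hd [-24.4   0.8]
```

Run:
```python
from h import *
c=P("top"); a=.137; im0=cv2.imread("pics/top0.png",0)
im=np.mean([cv2.cvtColor(ctrl.get_image("top"),cv2.COLOR_RGB2GRAY) for _ in range(4)],0).astype(np.float32)
def prof(im,y,xs):
    o=0
    for dy in range(-10,11,2):
        X=np.array([[533.4+np.cos(a)*x-np.sin(a)*(y+dy),-70.3+np.sin(a)*x+np.cos(a)*(y+dy),135] for x in xs])
        q=proj(c,X).astype(np.float32); o=o+cv2.remap(im,q[:,:1],q[:,1:],cv2.INTER_LINEAR).ravel()/11
    return o.round().astype(int)
xs=np.arange(0,120,2.)
for y in(105,-105): print(y,list(zip(xs.astype(int).tolist(),prof(im,y,xs).tolist())))
print("before",list(zip((xs-60).astype(int).tolist(),prof(im0.astype(np.float32),105,xs-60).tolist())))
```

```text
105 [(0, 90), (2, 90), (4, 91), (6, 92), (8, 92), (10, 92), (12, 92), (14, 84), (16, 80), (18, 161), (20, 202), (22, 199), (24, 196), (26, 192), (28, 191), (30, 195), (32, 198), (34, 139), (36, 85), (38, 91), (40, 91), (42, 91), (44, 90), (46, 89), (48, 90), (50, 90), (52, 90), (54, 91), (56, 91), (58, 91), (60, 91), (62, 90), (64, 90), (66, 89), (68, 89), (70, 89), (72, 89), (74, 90), (76, 89), (78, 98), (80, 132), (82, 79), (84, 39), (86, 90), (88, 188), (90, 202), (92, 199), (94, 198), (96, 198), (98, 198), (100, 199), (102, 190), (104, 172), (106, 194), (108, 198), (110, 198), (112, 198), (114, 197), (116, 198), (118, 198)]
-105 [(0, 96), (2, 95), (4, 96), (6, 96), (8, 96), (10, 97), (12, 95), (14, 91), (16, 77), (18, 129), (20, 198), (22, 201), (24, 199), (26, 197), (28, 197), (30, 198), (32, 202), (34, 169), (36, 92), (38, 90), (40, 96), (42, 96), (44, 95), (46, 93), (48, 94), (50, 95), (52, 95), (54, 95), (56, 95), (58, 97), (60, 96), (62, 95), (64, 95), (66, 95), (68, 94), (70, 95), (72, 94), (74, 94), (76, 95), (78, 96), (80, 130), (82, 110), (84, 46), (86, 60), (88, 160), (90, 203), (92, 200), (94, 198), (96, 198), (98, 198), (100, 199), (102, 196), (104, 175), (106, 187), (108, 199), (110, 198), (112, 198), (114, 198), (116, 198), (118, 198)]
before [(-60, 90), (-58, 89), (-56, 90), (-54, 91), (-52, 91), (-50, 91), (-48, 90), (-46, 86), (-44, 80), (-42, 149), (-40, 197), (-38, 196), (-36, 195), (-34, 195), (-32, 195), (-30, 196), (-28, 198), (-26, 143), (-24, 83), (-22, 86), (-20, 88), (-18, 88), (-16, 89), (-14, 89), (-12, 89), (-10, 89), (-8, 90), (-6, 90), (-4, 89), (-2, 88), (0, 87), (2, 87), (4, 88), (6, 89), (8, 88), (10, 88), (12, 89), (14, 89), (16, 88), (18, 88), (20, 88), (22, 87), (24, 86), (26, 87), (28, 88), (30, 88), (32, 88), (34, 88), (36, 89), (38, 89), (40, 88), (42, 88), (44, 87), (46, 86), (48, 87), (50, 87), (52, 88), (54, 87), (56, 88), (58, 88)]
```

The bar's metal edge to the rear bar's metal edge is 52 mm. About 1 mm of rubber on each face would leave 50 mm, which matches the flush rack. I'm handing the job in.

```bash
python3 -c "
from rig import ctrl
print(ctrl.get_state()['clock'],ctrl.close_job())"
```

```text
the job is handed in; nothing more can be done
25.25 None
```

The green-and-white rack is set down on the shaker platform and measures flush between the bars, both red wings are locked along the bar, and the job was handed in at 25 s; the arm never went near the flask, bottle or knife.

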